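# Set the jar carrier heavy end down on the sloping stand

### The arm

A 6-joint arm with a two-finger parallel gripper is mounted at the origin on the work surface. World frame = base frame: x ahead of the robot, y to its left, z up, the work surface at z = 0. Lengths are in m, angles in degrees, forces in N, time in s.
With the tool pointing down it reaches from about 0.25 to 0.725 m from the base axis. Payload 9.7 kg.
Tool frame: the origin (TCP) lies at the very end of the fingers, on their centre line; the grasp point (between the pads) lies grasp_offset behind it (grasp_offset is the distance from the TCP to the grasp point, in m); z points along the fingers, y is the line along which they close (so a half turn about z gives the same grasp; the last joint's range is limited). The gripper opens to 85 mm and grips with 20 to 120 N. Pads are 22 mm wide; open, the fingers measure 114 mm over their backs; the gripper's body (76 mm by 85 mm) begins 54 mm behind the grasp point. The pads swing forward as they close: fully open they stand 13 mm farther back than shut.
Start: joints at [0, 4.979, 10.078, 95.1, 0, 90], TCP at [0.55, -0, 0.231] pointing down, gripper open.
Joint ranges: [-179.16, 179.16], [-48.56, 103.87], [-65.8, 70.77], [-126.05, 130.52], [-82.76, 87.17], [-180, 180]. Speed limits (degrees/s): [127.2, 127.2, 147.25, 180, 180, 180].

### API

Orientations are given as [roll, pitch, yaw] about the fixed x, y, z axes, in that order (R = Rz(yaw) Ry(pitch) Rx(roll)).
In Python, from workcell import get_obs, camera, calibration, job_done, recognise, cut_out, mark_of, grasp_offset gives the robot as it stands.
- The arm moves only by the tool servo_tool, never from a script. Its argument "moves" is a list of rows, each a list of 3 entries, a list of its own where there are three numbers: the turn, a rotation vector about the tool's x, y, z in degrees, then the shift along the tool's x, y, z in m, then the opening in per cent of the stroke, from 0 (shut) to 100 (fully open). In form: [[[ax, ay, az], [x, y, z], claw], ...]. A call has 1 to 12 rows; each row shifts and turns the commanded pose from where the row before left it, along the tool's axes as they then stand; what a row does not reach is not made up. A row lasts 1/10 s, in which the tool goes at most 50 mm and 8.59 degrees, less where a joint would pass 70% of its speed; a pose out of reach is approached as far as the arm can. A call is refused whole if a number of a shift passes 0.05 or a number of a turn 8.59, either way. A call with a gripper value outside its range is refused whole. The fingers move at their own pace and stop on an object; "force" is the grip in N (left out, the last holds). Time passes only in rows, so rows that do not move let the fingers close. It gives the time, the measured TCP pose, the force, the opening and the grip force at its end, in the units of the state.
- get_obs(): the state, without advancing time (a new reading comes with each control period).
- camera(name): name is "scene" or "side" or "wrist"; returns (picture, depth): 420x560x3 uint8, red, green, blue; 420x560 float32, m along the optical axis (not along the pixel's ray), 0 where there is no reading.
- calibration(name): a dict with "camera_matrix" (3x3 intrinsics, pixels), "R" (3x3) and "t" (3): a world point X has camera coordinates R X + t. Camera axes: x right, y down, z forward; pixel columns grow to the right and rows downward; lengths in m; the calibration is good to about 2 mm. A picture is of the moment at which its call begins: read the wrist's pose just before it. calibration takes no time and is no camera call; for the wrist camera it gives the pose at the moment of the call.
- job_done(): hands the job in; it is judged then, once.
Trained networks look in the newest picture that a camera, given by its name, has taken for a name from the list of things; names that differ only in an ending like _2 or _b are one class to them, and where a whole thing is asked for, a point or a joint stands for the part that bears it (a point fixed in the world has none). Each returns a list of dicts, best first, with "score" (0 to 1); they miss things now and then, are a little off and sometimes report something else, mostly with a low value. They report only what shows in the picture. A call takes as long as a camera call. They do not tell look-alikes from the thing itself.
- recognise(name, camera): "xyz" ([x, y, z] in m, in the coordinates of the camera as it stood for that picture, good to about 4 mm: the middle of the surface that is visible of it).
- cut_out(name, camera): "mask" (420x560 bool, what is visible of it).
- mark_of(name, camera): "xyz" ([x, y, z] in m, in the coordinates of the camera as it stood for that picture, good to about 4 mm: a listed point, or the origin of a listed thing).
The state is a dict: "time": time; "q": joint angles; "qd": joint speeds; "joint_efforts": joint torques, N m; "ee_pos": TCP position; "tcp_rot": TCP orientation; "wrist_force": force on the tool from outside, world axes, zero at the start; "torque": the same for the moment, N m; "opening": finger opening in m; "grasp_force": force on a finger pad.
Only numpy, scipy, OpenCV 4.12 (cv2) and the standard library are available. Lean on these libraries where they do the work, as an engineer would, in place of code of your own. Each camera call takes 0.05 s, during which the arm holds its last target. There are 200 camera calls.

### The job

One of the two closed jars in the plywood carrier is full and the other is empty, and they look alike. Lift the carrier clear of the table by its pivoting handle, see which end tips down, then set it gently into the sloping tray of the metal stand with the heavy end at the tray's low end, resting flat inside the rim, and let go. Leave the other things on the table where they are and never tip the carrier steeply.

Things in the scene. Friction and masses are not known exactly. Their poses are not given: they have to be found in the camera images.
- carrier: Plywood box 195 mm long (x), 76 wide (y), 32 high, ends alike. A closed amber jar (55 mm across, top 79 mm above the underside) stands loose in each end bay; one is full of metal wick clips, one empty; 0.7 kg in all. Origin: centre of the underside; z up. The axes do not tell which end is heavy: hung by its handle, the carrier tips 0.2 to 0.3 rad down at the heavy end.
- handle_grip (a point): Centre of the carrier's dark wooden handle block, 36 mm along the carrier (x), 18 thick across it (y; grip it so), 46 high; 149 mm above the carrier's underside. It swings freely, up to 0.45 rad either way, about a pin along the carrier's y, 34 mm below this point and 115 mm above the underside. A very weak spring keeps it upright when let go. Axes: the handle's own, z up.
- rack_seat (a point): Fixed metal stand with a shallow tray sloping 0.2 rad, inside 223 mm long (x) by 98 wide (y), its rim 12 mm above this point. Two rubber bars across it, 80 mm either side of the middle, carry the carrier's underside. The point: middle of the tray, level with the bars' tops, 45 mm above the table. x points up the slope (the -x end is low), z square to the slope.
- rest_high: The rubber bar across the high end of the tray (fixed). Origin and axes as rack_seat; the bar itself is at x = +80 mm.
- spare_jar: Amber glass jar with a black lid, 68 mm across and 89 mm high, standing between the work areas; a bystander; origin at the centre of its underside
- open_jar: Open amber jar filled with set yellow wax, 68 mm across, 86 mm high; a bystander; origin at the centre of its underside
- pitcher: Metal pouring mug, 100 mm across, 130 mm high, with a side handle; a bystander; origin at the centre of its underside
- label_roll: Roll of white labels, 90 mm across, 50 mm high, lying flat; a bystander; origin at the centre of its underside
- lid_stack: Stack of black lids, 65 mm across, 45 mm high; a bystander; origin at the centre of its underside
- spatula: Kitchen spatula lying at one side of the table; a bystander
Mind the look-alikes: they are no part of the job. What is shaped like the carrier but blue or purple is not meant.

How it is judged:
By the outcome, as a careful person would: the job done as asked, in the order asked, and still so for the second after the job is handed in, with the robot touching nothing.
It also fails if it takes over 58 s, if anything falls off the work surface, if the arm or the gripper's body presses on something with over 40 N, if the wrist force passes 120 N, or if a joint passes its speed limit or range.

## Working session

There is one attempt and no reset: what is moved stays moved. The work goes in short steps, Python scripts to look and compute and a tool call to move; the robot and the scene stay as the last step left them, time stands still between calls to the robot, and variables do not carry over. Pictures are saved under pics/ and viewed, at most 10 in all, crops included, and the job is handed in when it is done.

Besides the shell and the picture viewer there is one more tool, called after "Request:" as name([rows], argument=value, ...), one row to a line, values as JSON. servo_tool: Moves the arm, as the interface text tells. Its arguments: {"type":"object","properties":{"moves":{"type":"array"},"force":{"type":"number"}},"required":["moves"]}

```bash
mkdir -p pics; cat > h.py <<'E'
import numpy as np, cv2
from workcell import *
def w(cam,p):
    c=calibration(cam); return np.array(c["R"]).T@(np.array(p)-np.array(c["t"]))
def shot(cam,fn=None):
    im,d=camera(cam)
    if fn: cv2.imwrite("pics/"+fn,im[:,:,::-1])
    return im,d
def px(cam,P):
    c=calibration(cam); q=np.array(c["R"])@np.array(P)+np.array(c["t"]); q=np.array(c["camera_matrix"])@q; return (q[:2]/q[2]).round(0)
def cloud(cam,d,mask=None):
    c=calibration(cam);K=np.array(c["camera_matrix"])
    m=d>0
    if mask is not None:m&=mask
    v,u=np.nonzero(m);z=d[v,u]
    p=np.stack([(u-K[0,2])/K[0,0]*z,(v-K[1,2])/K[1,1]*z,z],1)
    return (p-np.array(c["t"]))@np.array(c["R"]),u,v
E
python3 - <<'E'
from h import *
ims=[]
for c in("scene","side"):
    im,d=shot(c,c+"0.png")
    for n in["carrier","handle_grip","rack_seat","rest_high","spare_jar","open_jar","pitcher"]:
        for r in mark_of(n,c)[:3]:
            P=w(c,r["xyz"]);print(c,n,round(r["score"],2),P.round(3),px(c,P))
print(grasp_offset,get_obs())
E
```

```text
scene carrier 0.97 [0.294 0.349 0.008] [267. 130.]
scene carrier 0.76 [0.525 0.234 0.   ] [310. 178.]
scene carrier 0.67 [0.791 0.314 0.006] [396. 192.]
scene handle_grip 0.61 [0.526 0.239 0.152] [314. 144.]
scene handle_grip 0.56 [0.793 0.313 0.152] [405. 161.]
scene rack_seat 0.91 [ 0.536 -0.164  0.045] [248. 263.]
scene rack_seat 0.33 [0.527 0.237 0.152] [314. 145.]
scene spare_jar 0.61 [ 0.559 -0.005 -0.002] [283. 235.]
scene open_jar 0.58 [ 0.735  0.046 -0.001] [344. 247.]
scene pitcher 0.79 [0.577 0.413 0.001] [348. 149.]
scene pitcher 0.64 [ 0.412 -0.005  0.003] [242. 214.]
side carrier 0.82 [0.534 0.228 0.001] [237. 200.]
side carrier 0.7 [ 0.292  0.341 -0.001] [161. 206.]
side carrier 0.52 [ 0.795  0.308 -0.001] [286. 164.]
side handle_grip 0.72 [0.295 0.343 0.15 ] [154. 173.]
side rack_seat 0.58 [ 0.533 -0.158  0.044] [297. 266.]
side spare_jar 0.98 [ 0.563 -0.009  0.001] [279. 240.]
side open_jar 0.86 [ 0.737  0.038 -0.001] [314. 213.]
side pitcher 0.74 [ 0.58   0.405 -0.   ] [225. 169.]
side pitcher 0.33 [ 0.53  -0.161  0.044] [296. 267.]
0.0187 {'time': 0.8, 'q': array([-8.82420522e-04,  4.97694219e+00,  1.00786477e+01,  9.50982513e+01,
        5.00737624e-05,  9.00009500e+01]), 'qd': array([-0.06259266,  0.1371041 ,  0.04140082,  0.07323146,  0.04489731,
        0.05363281]), 'joint_efforts': array([-4.56114767e-04, -5.20045745e+01,  4.64838839e+01,  1.22016543e-03,
       -6.34263961e-05, -6.34513412e-06]), 'ee_pos': array([ 5.50006164e-01, -8.22164753e-06,  2.31306824e-01]), 'tcp_rot': array([ 1.79996546e+02, -5.01310383e-05,  8.99981675e+01]), 'wrist_force': array([0.32360495, 1.20479109, 0.90071937]), 'torque': array([0.0195257 , 0.01321478, 0.0174762 ]), 'grasp_force': 0.0, 'opening': 0.08576262163344389}
```

View pics/scene0.png

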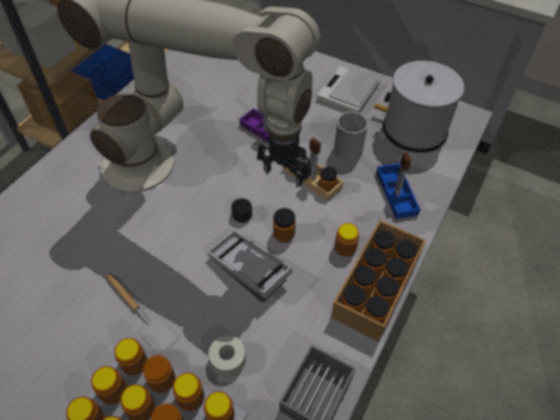

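View pics/side0.png

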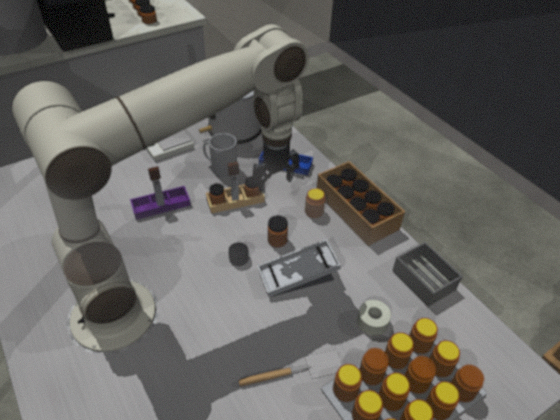

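The plywood carrier with amber jars is at scene (320,180) / side (236,197). The purple one (scene 258,125; side 160,202) and the blue one (scene 398,190; side 285,162) are look-alikes. The tray is at scene (248,263) / side (298,267). I'll enlarge the carrier to confirm it, then fit the poses.

```bash
python3 - <<'E'
from h import *
im,d=shot("side")
a=cv2.resize(im[150:230,190:290],(500,400),interpolation=cv2.INTER_CUBIC)
b=cv2.resize(im[235:305,250:350],(500,350),interpolation=cv2.INTER_CUBIC)
cv2.imwrite("pics/crop1.png",np.vstack([a,b])[:590+160,:,::-1][: :1][:, :] if 0 else cv2.resize(np.vstack([a,b]),(400,600))[:,:,::-1])
for cam in("side","scene"):
    if cam=="scene": im,d=shot(cam)
    P,u,v=cloud(cam,d)
    # rack
    m=(abs(P[:,0]-.535)<.17)&(abs(P[:,1]+.162)<.12)&(P[:,2]>.015)&(P[:,2]<.11)
    Q=P[m]
    r=cv2.minAreaRect(Q[:,:2].astype(np.float32));print(cam,"rack rect",r,cv2.boxPoints(r).round(3).tolist())
    A=np.c_[Q[:,:2]-[.535,-.162],np.ones(len(Q))];print("slope",np.linalg.lstsq(A,Q[:,2],rcond=None)[0],len(Q))
    # carrier
    m=(np.hypot(P[:,0]-.53,P[:,1]-.235)<.115)&(P[:,2]>.012)&(P[:,2]<.2)
    Q=P[m];
    lo=Q[Q[:,2]<.1]
    r=cv2.minAreaRect(lo[:,:2].astype(np.float32));print("carrier",r,len(Q))
    rim=Q[(Q[:,2]>.074)&(Q[:,2]<.088)]
    c,_=np.linalg.eigh(np.cov(rim[:,:2].T)),0;print("jar tops",rim[:,:2].mean(0),len(rim),np.degrees(np.arctan2(c[0][1][1,1],c[0][1][0,1])))
    tp=Q[Q[:,2]>.135];print("handle",tp.mean(0),tp.min(0),tp.max(0),len(tp))
    for rr in cut_out("carrier",cam):
        q,_,_=cloud(cam,d,rr["mask"]); q=q[q[:,2]<.1]
        if len(q): print("mask",rr["score"],q.mean(0),cv2.minAreaRect(q[:,:2].astype(np.float32)))
E
```

```text
side rack rect ((0.5229126214981079, -0.13070321083068848), (0.18481148779392242, 0.2626836895942688), 78.76199340820312) [[0.37599998712539673, -0.19599999487400055], [0.6340000033378601, -0.24699999392032623], [0.6700000166893005, -0.06599999964237213], [0.41200000047683716, -0.014000000432133675]]
slope [ 0.18886869 -0.04347925  0.042336  ] 2562
carrier ((0.5275441408157349, 0.2314310073852539), (0.0896419957280159, 0.19434620440006256), 77.13796997070312) 1297Traceback (most recent call last):
  File "<stdin>", line 20, in <module>
IndexError: invalid index to scalar variable.
```

View pics/crop1.png

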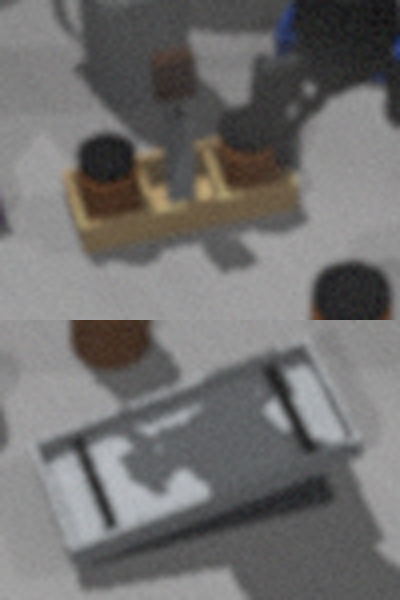

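The crop shows the plywood carrier with two amber jars and a dark handle block at crop (172,72). In the tray below it, the bars are at crop (95,480) and (290,405). The tray rises toward about yaw -13°. I'm moving above the carrier.

Request:
servo_tool([
  [[0, 0, 0], [0.039, -0.004, -0.008], 100],
  [[0, 0, 0], [0.039, -0.004, -0.008], 100],
  [[0, 0, 0], [0.039, -0.004, -0.008], 100],
  [[0, 0, 0], [0.039, -0.004, -0.008], 100],
  [[0, 0, 0], [0.039, -0.004, -0.008], 100],
  [[0, 0, 0], [0.039, -0.004, -0.008], 100],
  [[0, 0, -8.5], [0, 0, 0], 100],
  [[0, 0, -8.5], [0, 0, 0], 100],
  [[0, 0, -8.5], [0, 0, 0], 100],
  [[0, 0, -8.5], [0, 0, 0], 100],
  [[0, 0, -8.5], [0, 0, 0], 100],
  [[0, 0, -8.5], [0, 0, 0], 100],
])

```text
time: 2.05
ee_pos: [0.526, 0.234, 0.2793]
tcp_rot: [-180.0, -0.0, 141.4]
wrist_force: [-0.2, 0.1, -0.5]
opening: 0.0857
grasp_force: 0.0
```

Request:
servo_tool([
  [[0, 0, -8.5], [0, 0, 0], 100],
  [[0, 0, -8.5], [0, 0, 0], 100],
  [[0, 0, -8.5], [0, 0, 0], 100],
  [[0, 0, 0], [0, 0, 0], 100],
])

```text
time: 2.45
ee_pos: [0.526, 0.234, 0.2793]
tcp_rot: [-180.0, -0.0, 166.6]
wrist_force: [-0.0, -0.0, 1.1]
opening: 0.0857
grasp_force: 0.0
```

```bash
cat > m.py <<'E'
from h import *
def rot(Q,c,yaw):
    a=np.radians(yaw);return (Q[:,:2]-c)@np.array([[np.cos(a),-np.sin(a)],[np.sin(a),np.cos(a)]])
E
python3 - <<'E'
from m import *
o=get_obs();print(o["q"].round(1),o["ee_pos"].round(4),o["tcp_rot"].round(1))
im,d=shot("wrist","wrist1.png")
P,u,v=cloud("wrist",d)
m=(np.hypot(P[:,0]-.53,P[:,1]-.235)<.12)
for lo,hi in((.012,.05),(.07,.09),(.14,.19)):
    Q=P[m&(P[:,2]>lo)&(P[:,2]<hi)].astype(np.float32)
    if len(Q)>5: print(lo,len(Q),Q.mean(0),cv2.minAreaRect(Q[:,:2]),Q[:,2].max())
for n in("carrier","handle_grip"):
    for r in mark_of(n,"wrist")[:2]: print(n,r["score"],w("wrist",r["xyz"]).round(4))
# rack from both fixed cams
for cam in("scene","side"):
    _,d=shot(cam);P,u,v=cloud(cam,d)
    R=rot(P,[.535,-.162],-13)
    m=(abs(R[:,0])<.135)&(abs(R[:,1])<.075)&(P[:,2]>.018)&(P[:,2]<.1)
    Q=P[m].astype(np.float32);r=cv2.minAreaRect(Q[:,:2]);print(cam,len(Q),r)
    A=np.c_[Q[:,:2]-[.535,-.162],np.ones(len(Q))];s=np.linalg.lstsq(A,Q[:,2],rcond=None)[0];print("slope",s,np.degrees(np.arctan2(s[1],s[0])))
    for n in("rack_seat","rest_high"):
        for x in mark_of(n,cam)[:1]: print(n,x["score"],w(cam,x["xyz"]).round(4))
    for x in recognise("rest_high",cam)[:2]: print("bar",x["score"],w(cam,x["xyz"]).round(4))
    for x in mark_of("handle_grip",cam)[:3]: print("hg",x["score"],w(cam,x["xyz"]).round(4))
E
```

```text
[ 24.   10.1  21.1 101.1  -0.   37.4] [0.526  0.234  0.2793] [-180.    -0.   166.6]Traceback (most recent call last):
  File "<stdin>", line 8, in <module>
cv2.error: OpenCV(4.12.0) /io/opencv/modules/imgproc/src/convhull.cpp:143: error: (-215:Assertion failed) total >= 0 && (depth == CV_32F || depth == CV_32S) in function 'convexHull'
```

View pics/wrist1.png

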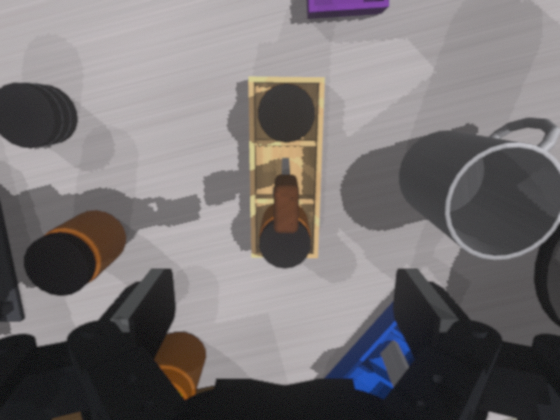

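The carrier stands lengthwise at wrist (287,167) and is aligned with the gripper to within about a degree. The brown handle block is at (286,205). I'll fix the script and get the numbers.

```bash
cat > n.py <<'E'
from m import *
rect=lambda Q: cv2.minAreaRect(np.ascontiguousarray(Q[:,:2],dtype=np.float32))
im,d=shot("wrist")
P,u,v=cloud("wrist",d)
m=(np.hypot(P[:,0]-.53,P[:,1]-.235)<.12)
for lo,hi in((.02,.04),(.07,.09),(.14,.19)):
    Q=P[m&(P[:,2]>lo)&(P[:,2]<hi)]
    if len(Q)>5: print(lo,len(Q),Q.mean(0),rect(Q),Q[:,2].max())
for n in("carrier","handle_grip"):
    for r in mark_of(n,"wrist")[:2]: print(n,r["score"],w("wrist",r["xyz"]).round(4))
for cam in("scene","side"):
    _,d=shot(cam);P,u,v=cloud(cam,d)
    R=rot(P,[.535,-.162],-13)
    m=(abs(R[:,0])<.135)&(abs(R[:,1])<.075)&(P[:,2]>.018)&(P[:,2]<.1)
    Q=P[m];print(cam,len(Q),rect(Q))
    A=np.c_[Q[:,:2]-[.535,-.162],np.ones(len(Q))];s=np.linalg.lstsq(A,Q[:,2],rcond=None)[0];print("slope",s,np.degrees(np.arctan2(s[1],s[0])))
    for n in("rack_seat","rest_high","handle_grip"):
        for x in mark_of(n,cam)[:3]: print(n,x["score"],w(cam,x["xyz"]).round(4))
    for x in recognise("rest_high",cam)[:2]: print("bar",x["score"],w(cam,x["xyz"]).round(4))
E
python3 n.py
```

```text
0.02 3070 [0.51588084 0.23687999 0.03040313] ((0.5288602113723755, 0.23334915935993195), (0.07624121755361557, 0.1945730596780777), 75.9591293334961) 0.03974136788287311
0.07 4416 [0.51618667 0.23645493 0.07885947] ((0.5283544063568115, 0.23329833149909973), (0.051132362335920334, 0.17764756083488464), 76.14388275146484) 0.08999836314119451
0.14 1357 [0.52549338 0.23415752 0.16926126] ((0.528219997882843, 0.2336449921131134), (0.017934640869498253, 0.03552586957812309), 76.3455810546875) 0.1744212152540757
carrier 0.62 [0.792  0.3091 0.0027]
carrier 0.59 [0.5315 0.234  0.0017]
handle_grip 0.91 [0.5282 0.2363 0.1513]
scene 2843 ((0.5354920625686646, -0.16111540794372559), (0.11082139611244202, 0.2350146621465683), 76.23295593261719)
slope [ 0.19220053 -0.04867256  0.04442759] -14.210743723449113
rack_seat 0.92 [ 0.5365 -0.1633  0.044 ]
rest_high 0.66 [0.5801 0.4117 0.0013]
handle_grip 0.56 [0.7948 0.3126 0.1531]
handle_grip 0.55 [0.529  0.2362 0.1534]
handle_grip 0.51 [0.2966 0.3484 0.1518]
bar 0.55 [ 0.6125 -0.1779  0.0596]
side 2479 ((0.5329663157463074, -0.16510732471942902), (0.11534608155488968, 0.2330700159072876), 76.49610137939453)
slope [ 0.18507447 -0.05291084  0.04271111] -15.954674664852677
rack_seat 0.62 [ 0.5303 -0.1598  0.0424]
handle_grip 0.65 [0.2921 0.3458 0.1522]
handle_grip 0.49 [0.5281 0.2342 0.1438]
handle_grip 0.44 [0.796  0.3122 0.1499]
bar 0.62 [ 0.6093 -0.1792  0.0584]
```

Request:
servo_tool([
  [[0, 0, 0.5], [-0.0025, 0, 0.03], 100],
  [[0, 0, 0], [0, 0, 0.04], 100],
  [[0, 0, 0], [0, 0, 0.04], 100],
  [[0, 0, 0], [0, 0, 0.025], 100],
  [[0, 0, 0], [0, 0, 0.014], 100],
  [[0, 0, 0], [0, 0, 0], 60],
  [[0, 0, 0], [0, 0, 0], 10],
  [[0, 0, 0], [0, 0, 0], 10],
  [[0, 0, 0], [0, 0, 0], 0],
  [[0, 0, 0], [0, 0, 0], 0],
  [[0, 0, 0], [0, 0, 0], 0],
  [[0, 0, 0], [0, 0, 0], 0],
], force=50)

```text
time: 4.35
ee_pos: [0.529, 0.234, 0.1314]
tcp_rot: [179.9, 0.1, 166.0]
wrist_force: [0.5, 2.6, 6.7]
opening: 0.0177
grasp_force: 51.2
```

Gripped at 17.7 mm. Lifting slowly.

Request:
servo_tool([
  [[0, 0, 0], [0, 0, -0.005], 0],
  [[0, 0, 0], [0, 0, -0.01], 0],
  [[0, 0, 0], [0, 0, -0.01], 0],
  [[0, 0, 0], [0, 0, -0.015], 0],
  [[0, 0, 0], [0, 0, -0.02], 0],
  [[0, 0, 0], [0, 0, -0.025], 0],
  [[0, 0, 0], [0, 0, -0.025], 0],
  [[0, 0, 0], [0, 0, -0.02], 0],
  [[0, 0, 0], [0, 0, -0.015], 0],
  [[0, 0, 0], [0, 0, -0.01], 0],
  [[0, 0, 0], [0, 0, -0.005], 0],
  [[0, 0, 0], [0, 0, 0], 0],
])

```text
time: 5.55
ee_pos: [0.5286, 0.2334, 0.2906]
tcp_rot: [180.0, 0.0, 166.0]
wrist_force: [0.1, -0.1, -7.2]
opening: 0.0172
grasp_force: 49.8
```

Request:
servo_tool([
  [[0, 0, 0], [0, 0, 0], 0],
  [[0, 0, 0], [0, 0, 0], 0],
  [[0, 0, 0], [0, 0, 0], 0],
  [[0, 0, 0], [0, 0, 0], 0],
  [[0, 0, 0], [0, 0, 0], 0],
  [[0, 0, 0], [0, 0, 0], 0],
  [[0, 0, 0], [0, 0, 0], 0],
  [[0, 0, 0], [0, 0, 0], 0],
])

```text
time: 6.35
ee_pos: [0.5284, 0.2334, 0.2903]
tcp_rot: [-180.0, -0.0, 166.0]
wrist_force: [0.5, -0.1, -6.6]
opening: 0.0172
grasp_force: 49.8
```

```bash
cat > t.py <<'E'
from m import *
o=get_obs();print(o["q"].round(1),o["ee_pos"].round(4),o["tcp_rot"].round(2),o["wrist_force"].round(1),o["torque"].round(2))
t=o["ee_pos"]; 
for cam in("side","scene","wrist"):
    im,d=shot(cam,"lift_%s.png"%cam)
    P,u,v=cloud(cam,d)
    yaw=o["tcp_rot"][2]-180
    R=rot(P,t[:2],yaw)
    z=P[:,2]
    for s in(-1,1):
        m=(abs(R[:,1])<.04)&(s*R[:,0]>.06)&(s*R[:,0]<.13)&(z>t[2]-.2)&(z<t[2]-.015)
        if m.sum()>5: print(cam,"end",s,m.sum(),"x",R[m,0].min(),R[m,0].max(),"y",R[m,1].min(),R[m,1].max(),"z",np.percentile(z[m],[2,50,98]).round(3))
E
python3 t.py
```

```text
[ 23.8  10.8  23.2 102.4  -0.   37.8] [0.5284 0.2334 0.2903] [-180.   -0.  166.] [ 0.5 -0.1 -6.6] [ 0.02 -0.04 -0.02]
side end -1 124 x -0.07550898390725601 -0.06000170795728169 y -0.039829249976206696 0.03551543424953055 z [0.145 0.191 0.222]
side end 1 419 x 0.060049706150732365 0.12386900933362179 y -0.03996069536101569 0.03823112658435723 z [0.177 0.219 0.259]
scene end -1 79 x -0.07675748701143101 -0.060060072039010794 y -0.037861965727514664 0.024306542965470104 z [0.148 0.173 0.224]
scene end 1 787 x 0.060105285410479374 0.12767221770981574 y -0.039510643213370306 0.039796780478958876 z [0.183 0.218 0.263]
wrist end -1 2750 x -0.07635125147456133 -0.060034180028410745 y -0.0386354541702692 0.037086160842358405 z [0.154 0.218 0.221]
wrist end 1 807 x 0.06566174990054224 0.08401638942270638 y -0.020111209119747318 0.01802632273936075 z [0.254 0.257 0.259]
```

View pics/lift_side.png

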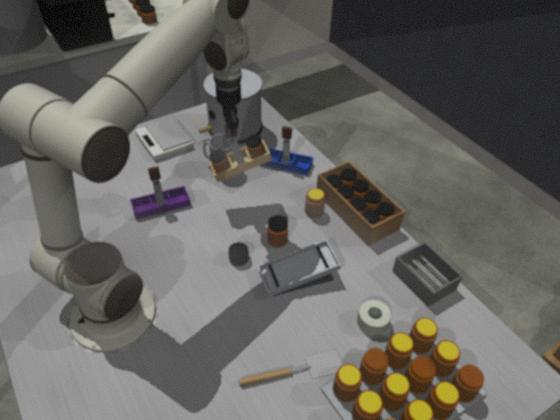

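The robot-side end (carrier −x, yaw about -14°) hangs lower. Its jar top is at 0.221 m against 0.257 m, a tilt of about 0.26 rad. That already matches the tray's low end (side view 265,278), so no half turn is needed. Carrying it over.

Request:
servo_tool([
  [[0, 0, 0], [-0.0008, -0.004, 0], 0],
  [[0, 0, 0], [-0.0015, -0.008, 0], 0],
  [[0, 0, 0], [-0.0022, -0.012, 0], 0],
  [[0, 0, 0], [-0.003, -0.016, 0], 0],
  [[0, 0, 0], [-0.0034, -0.018, 0], 0],
  [[0, 0, 0], [-0.0038, -0.02, 0], 0],
  [[0, 0, 0], [-0.0038, -0.02, 0], 0],
  [[0, 0, 0], [-0.0038, -0.02, 0], 0],
  [[0, 0, 0], [-0.0038, -0.02, 0], 0],
  [[0, 0, 0], [-0.0038, -0.02, 0], 0],
  [[0, 0, 0], [-0.0038, -0.02, 0], 0],
  [[0, 0, 0], [-0.0038, -0.02, 0], 0],
])

```text
time: 7.7
ee_pos: [0.5163, 0.0302, 0.2906]
tcp_rot: [-180.0, 0.0, 166.0]
wrist_force: [-0.0, -0.3, -7.5]
opening: 0.0175
grasp_force: 49.7
```

Request:
servo_tool([
  [[0, 0, 0], [-0.0038, -0.02, 0], 0],
  [[0, 0, 0], [-0.0038, -0.02, 0], 0],
  [[0, 0, 0], [-0.0038, -0.02, 0], 0],
  [[0, 0, 0], [-0.0038, -0.02, 0], 0],
  [[0, 0, 0], [-0.0038, -0.02, 0], 0],
  [[0, 0, 0], [-0.0038, -0.02, 0], 0],
  [[0, 0, 0], [-0.0034, -0.018, 0], 0],
  [[0, 0, 0], [-0.003, -0.016, 0], 0],
  [[0, 0, 0], [-0.0022, -0.012, 0], 0],
  [[0, 0, 0], [-0.0018, -0.01, 0], 0],
  [[0, 0, 0], [-0.001, -0.005, 0], 0],
  [[0, 0, 0], [-0.0005, -0.003, 0], 0],
])

```text
time: 8.9
ee_pos: [0.5059, -0.1551, 0.2903]
tcp_rot: [180.0, -0.0, 166.0]
wrist_force: [-0.6, -0.9, -7.3]
opening: 0.0176
grasp_force: 49.6
```

Request:
servo_tool([
  [[0, 0, 0], [0, 0, 0.005], 0],
  [[0, 0, 0], [0, 0, 0.01], 0],
  [[0, 0, 0], [0, 0, 0.01], 0],
  [[0, 0, 0], [0, 0, 0.01], 0],
  [[0, 0, 0], [0, 0, 0.01], 0],
  [[0, 0, 0], [0, 0, 0.005], 0],
  [[0, 0, 0], [0, 0, 0], 0],
  [[0, 0, 0], [0, 0, 0], 0],
  [[0, 0, 0], [0, 0, 0], 0],
  [[0, 0, 0], [0, 0, 0], 0],
])

```text
time: 9.9
ee_pos: [0.5062, -0.1548, 0.2408]
tcp_rot: [-180.0, 0.0, 166.0]
wrist_force: [-0.1, -0.4, -6.4]
opening: 0.0177
grasp_force: 49.7
```

```bash
python3 t.py; python3 - <<'E'
from m import *
_=shot("wrist","wrist2.png")
for n in("rack_seat",):
  for c in("wrist","scene","side"):
    if c!="wrist": shot(c)
    for x in mark_of(n,c)[:2]: print(c,n,x["score"],w(c,x["xyz"]).round(4))
E
```

```text
[-17.    2.3   8.3  96.    0.   -3. ] [ 0.5062 -0.1548  0.2408] [-1.80e+02  4.00e-02  1.66e+02] [-0.1 -0.4 -6.4] [ 0.03 -0.05  0.02]
side end -1 160 x -0.0763518364623317 -0.060040879594287944 y -0.03991891218754151 0.03566283789316413 z [0.096 0.148 0.174]
side end 1 855 x 0.06000418960432659 0.12992975149224179 y -0.039962342994082856 0.03675837534455556 z [0.044 0.15  0.211]
scene end -1 93 x -0.0750039461922409 -0.06003313665678612 y -0.03636431876363161 0.01783513362332236 z [0.097 0.124 0.172]
scene end 1 1435 x 0.060028111436390696 0.12957678724816504 y -0.03986233257289518 0.03980737664336165 z [0.047 0.156 0.212]
wrist end -1 2744 x -0.07643206475338654 -0.06005007931023557 y -0.03870243997950044 0.037114565860075034 z [0.104 0.168 0.171]
wrist end 1 808 x 0.0658252393757078 0.083493222435359 y -0.020143498613112154 0.0180531835270494 z [0.205 0.207 0.209]
side rack_seat 0.93 [ 0.5307 -0.1616  0.0444]
```

View pics/wrist2.png

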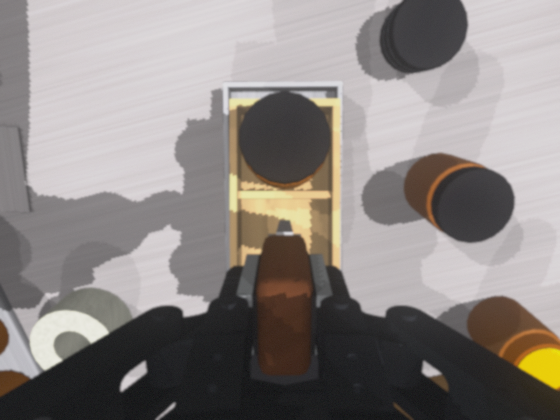

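Wrist view: carrier edges at columns 229 and 341, tray edges at about 224 and 342, low rim at row 85. I'll measure the tray's low end in the tool frame.

```bash
python3 - <<'E'
from m import *
o=get_obs();t=o["ee_pos"];yaw=o["tcp_rot"][2]-180
im,d=shot("wrist");P,u,v=cloud("wrist",d);R=rot(P,t[:2],yaw);z=P[:,2]
m=(abs(R[:,0]+.06)<.08)&(abs(R[:,1])<.08)&(z>.015)&(z<.055)
# outline of the tray: lowest x, lateral span by x slice
Q=R[m];print("tray low end x",np.percentile(Q[:,0],[0.2,1]),)
for x in np.arange(-.11,0,.01):
    k=m&(abs(R[:,0]-x)<.005)
    if k.sum()>5: print(x.round(3),R[k,1].min().round(4),R[k,1].max().round(4),z[k].max().round(3))
m=(abs(R[:,1])<.05)&(R[:,0]<-.02)&(R[:,0]>-.1)&(z>.09)&(z<.16);print("carrier",R[m].min(0),R[m].max(0))
# far end in fixed cams
for c in("scene","side"):
    _,d=shot(c);P,u,v=cloud(c,d);R=rot(P,t[:2],yaw)
    k=(R[:,0]>.08)&(R[:,0]<.2)&(abs(R[:,1])<.06)&(P[:,2]>.045)&(P[:,2]<.085)
    print(c,"high end x",np.percentile(R[k,0],[98,99.8]),"y",np.percentile(R[k,1],[.5,99.5]))
E
```

```text
tray low end x [-0.08837093 -0.08833459]
-0.09 -0.0563 0.0513 0.037
-0.08 -0.0565 0.0515 0.038
-0.07 -0.0567 0.0506 0.039
-0.06 -0.0559 0.0507 0.042
-0.05 -0.056 0.0508 0.044
-0.04 -0.0562 0.051 0.046
-0.03 -0.0564 0.0513 0.047
-0.02 -0.0564 0.0513 0.05
-0.01 -0.0556 0.0514 0.052
carrier [-0.07304862 -0.03888342] [-0.02002921  0.0372769 ]
scene high end x [0.14583055 0.14702259] y [-0.05369443  0.05464101]
side high end x [0.14021629 0.14328111] y [-0.05963678  0.01342725]
```

Request:
servo_tool([
  [[0, 0, 0], [0, -0.0017, 0.005], 0],
  [[0, 0, 0], [0, 0, 0.01], 0],
  [[0, 0, 0], [0, 0, 0.01], 0],
  [[0, 0, 0], [0, 0, 0.01], 0],
  [[0, 0, 0], [0, 0, 0.01], 0],
  [[0, 0, 0], [0, 0, 0.006], 0],
  [[0, 0, 0], [0, 0, 0.004], 0],
  [[0, 0, 0], [0, 0, 0.003], 0],
  [[0, 0, 0], [0, 0, 0], 0],
  [[0, 0, 0], [0, 0, 0], 0],
  [[0, 0, 0], [0, 0, 0], 0],
])

```text
time: 11.6
ee_pos: [0.5058, -0.1564, 0.1827]
tcp_rot: [-180.0, 0.0, 166.0]
wrist_force: [0.1, 0.0, -7.9]
opening: 0.0173
grasp_force: 49.7
```

Request:
servo_tool([
  [[0, 0, 0], [0, 0, 0.002], 0],
  [[0, 0, 0], [0, 0, 0.002], 0],
  [[0, 0, 0], [0, 0, 0], 0],
  [[0, 0, 0], [0, 0, 0], 0],
])

```text
time: 12.0
ee_pos: [0.5056, -0.1563, 0.1782]
tcp_rot: [-180.0, -0.0, 166.0]
wrist_force: [-0.4, 0.4, -6.9]
opening: 0.0175
grasp_force: 49.8
```

Near contact. I'll finish down and uphill together, in small steps.

Request:
servo_tool([
  [[0, 0, 0], [0, 0, 0.001], 0],
  [[0, 0, 0], [-0.002, 0, 0.001], 0],
  [[0, 0, 0], [-0.002, 0, 0.001], 0],
  [[0, 0, 0], [0, 0, 0], 0],
  [[0, 0, 0], [0, 0, 0], 0],
])

```text
time: 12.5
ee_pos: [0.5096, -0.1573, 0.1752]
tcp_rot: [-180.0, -0.0, 166.0]
wrist_force: [-0.0, -0.1, -6.7]
opening: 0.0175
grasp_force: 49.8
```

Request:
servo_tool([
  [[0, 0, 0], [-0.002, 0, 0.001], 0],
  [[0, 0, 0], [-0.002, 0, 0.001], 0],
  [[0, 0, 0], [0, 0, 0], 0],
  [[0, 0, 0], [0, 0, 0], 0],
])

```text
time: 12.9
ee_pos: [0.5125, -0.1579, 0.1742]
tcp_rot: [180.0, -0.1, 166.0]
wrist_force: [-7.9, 3.1, 3.3]
opening: 0.0175
grasp_force: 51.2
```

```bash
python3 t.py
```

```text
[-17.1   2.4   1.   88.7   0.   -3.1] [ 0.5125 -0.1579  0.1742] [ 1.7999e+02 -7.0000e-02  1.6600e+02] [-7.9  3.1  3.3] [0.67 1.78 0.  ]
side end -1 672 x -0.1299610367883051 -0.060094066929520094 y -0.03997947145140202 0.03969941377394528 z [-0.005  0.017  0.109]
side end 1 529 x 0.06001549057099369 0.12993586984253785 y -0.03999905050417122 0.039860240208567904 z [0.008 0.093 0.14 ]
scene end -1 249 x -0.12987076435628905 -0.060134426975324215 y -0.039712719988454125 0.021971925815759963 z [-0.003  0.03   0.111]
scene end 1 1082 x 0.0601130540796714 0.12997000076954254 y -0.03998026420512348 0.039911181644148426 z [-0.002  0.091  0.141]
wrist end -1 10509 x -0.12997632891080382 -0.06000256436328124 y -0.039985387291942696 0.039994520732699164 z [-0.001  0.021  0.109]
wrist end 1 808 x 0.06858881460292938 0.08686940887666504 y -0.0205165082434708 0.01833944600430233 z [0.135 0.138 0.139]
```

View pics/lift_side.png

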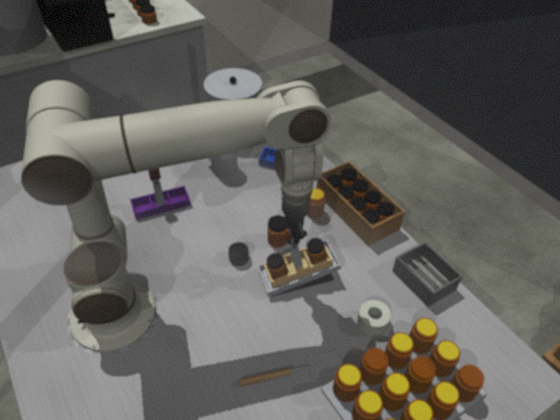

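The carrier sits in the tray at side (300,265), heavy end at the low end, and the wrist force shows it resting. I'll ease the force off, then release.

Request:
servo_tool([
  [[0, 0, 0], [0.001, 0, -0.0003], 0],
  [[0, 0, 0], [0, 0, 0], 0],
  [[0, 0, 0], [0, 0, 0], 0],
], force=20)

```text
time: 13.35
ee_pos: [0.5124, -0.1579, 0.1742]
tcp_rot: [180.0, 0.0, 166.0]
wrist_force: [-4.0, 2.5, 2.5]
opening: 0.0172
grasp_force: 50.9
```

Request:
servo_tool([
  [[0, 0, 0], [0, 0, 0], 25],
  [[0, 0, 0], [0, 0, 0], 35],
  [[0, 0, 0], [0, 0, 0], 50],
  [[0, 0, 0], [0, 0, 0], 60],
  [[0, 0, 0], [0, 0, 0], 60],
  [[0, 0, 0], [0, 0, 0], 60],
  [[0, 0, 0], [0, 0, -0.01], 60],
  [[0, 0, 0], [0, 0, -0.03], 60],
  [[0, 0, 0], [0, 0, -0.03], 60],
  [[0, 0, 0], [0, 0, -0.03], 60],
  [[0, 0, 0], [0, 0, -0.03], 60],
  [[0, 0, 0], [0, 0, 0], 60],
])

```text
time: 14.55
ee_pos: [0.5132, -0.1583, 0.3084]
tcp_rot: [-180.0, 0.4, 166.0]
wrist_force: [0.5, -0.1, 0.2]
opening: 0.0511
grasp_force: 0.0
```

```bash
python3 - <<'E'
from m import *
im,d=shot("wrist","wrist3.png")
P,u,v=cloud("wrist",d);c=np.array([.535,-.162]);R=rot(P,c,-13.8);z=P[:,2]
m=(abs(R[:,0])<.12)&(abs(R[:,1])<.04)&(z>.09)&(z<.16)
for s in(-1,1):
    k=m&(s*R[:,0]>.03)&(abs(R[:,1])<.03)
    A=np.c_[R[k],np.ones(k.sum())];print(s,k.sum(),R[k].mean(0),np.median(z[k]),np.linalg.lstsq(A,z[k],rcond=None)[0])
im2,_=shot("side")
b=cv2.resize(im2[225:305,245:355],(440,320),interpolation=cv2.INTER_CUBIC);h=cv2.resize(im,(427,320))
im3,_=shot("scene");e=cv2.resize(im3[215:305,190:310],(427,320),interpolation=cv2.INTER_CUBIC)
cv2.imwrite("pics/final.png",cv2.resize(np.hstack([h,b,e]),(800,200))[:,:,::-1])
print(get_obs()["wrist_force"],get_obs()["time"])
E
```

```text
-1 2786 [-0.07752277 -0.00225256] 0.10757330237626328 [0.07042819 0.000809   0.11255414]
1 2215 [ 0.04922789 -0.00228822] 0.13277198777869598 [-0.21120769 -0.06080171  0.14032004]
[-0.05256371  0.27073705 -0.19279879] 14.7
```

View pics/wrist3.png

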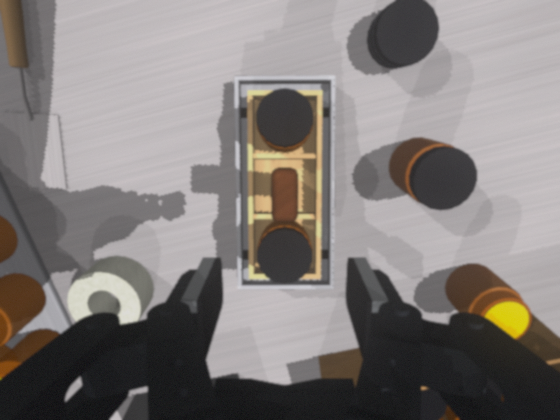

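View pics/final.png

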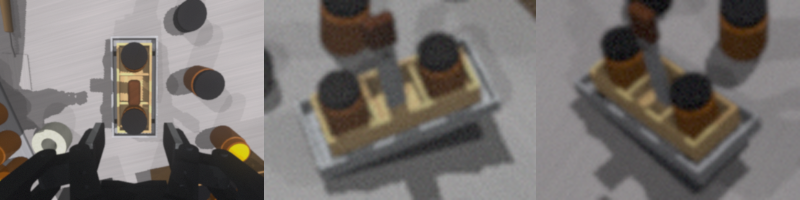

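The carrier lies inside the rim on all four sides (wrist rows 90–282 in tray rows 78–288). The jar tops give a slope of 0.2 rad, so it is flat on the bars, and the gripper is clear.

```bash
python3 -c "from workcell import *;print(job_done())"
```

```text
the job is handed in; nothing more can be done
None
```

The carrier is resting flat inside the tray's rim with its heavy end at the low end, the gripper has let go and is clear, and the job was handed in about 15 s in, under the 58 s limit.

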